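# Shut the draught shield and zero the carat balance

## Robot

A 6-joint arm with a two-finger parallel gripper is mounted at the origin on the work surface. World frame = base frame: x ahead of the robot, y to its left, z up, the work surface at z = 0. Lengths are in m, angles in rad, forces in N, time in s.
With the tool pointing down it reaches from about 0.325 to 0.775 m from the base axis. Payload 5.5 kg.
Tool frame: the origin (TCP) lies midway between the tips of the shut fingers; the grasp point (between the pads) lies 19 mm behind it; z points along the fingers, y is the line along which they close (so a half turn about z gives the same grasp; the last joint's range is limited). The gripper opens to 85 mm and grips with 20 to 120 N. Pads are 22 mm wide; open, the fingers measure 114 mm over their backs; the gripper's body (76 mm by 85 mm) begins 54 mm behind the grasp point. The pads swing forward as they close: fully open they stand 13 mm farther back than shut.
Start: joints at [-1.216, 0.091, 1.231, -0, 1.82, -0.057], TCP at [0.24, -0.55, 0.231] pointing down, gripper open.
Joint ranges: [-2.87, 2.87], [-0.86, 2.18], [0.17, 2.46], [-1.51, 4.65], [0.06, 2.69], [-2.65, 2.65]. Speed limits (rad/s): [2.57, 2.57, 3.01, 3.14, 3.14, 3.14].

## Interface

Orientations are given as a unit quaternion [w, x, y, z].
In Python, from bench import * gives the robot as it stands.
- The arm moves only by the tool apply_moves, never from a script. Its arguments are lists of equal length, an entry for each row: "travel": the shift along the tool's x, y, z in cm, a list of three; "spin": the turn about the tool's z in rad; "jaw": the opening, from 0 (shut) to 1 (fully open). In form: {"travel": [[dx, dy, dz], ...], "spin": [spin, ...], "jaw": [jaw, ...]}. A call has 1 to 10 rows; each row is the pose to reach, as a shift and turn from the pose commanded when the call began, along the tool's axes at that moment; what a row does not reach only later rows make up. A row lasts 1/8 s, in which the tool goes at most 62.5 mm and 10.7 degrees, less where a joint would pass 70% of its speed; a pose out of reach is approached as far as the arm can. A call with a gripper value outside its range is refused whole. The fingers move at their own pace and stop on an object; "newtons" is the grip in N (left out, the last holds). Time passes only in rows, so rows that repeat a pose let the fingers close. It gives the time, the measured TCP pose, the force, the opening and the grip force at its end, in the units of the state.
- sense(): the state, without advancing time (a new reading comes with each control period).
- camera(name): name is "side" or "top" or "wrist"; returns (picture, depth): 480x640x3 uint8, red, green, blue; 480x640 float32, m along the optical axis (not along the pixel's ray), 0 where there is no reading.
- get_calibration(name): a dict with "fovy" (degrees; the focal length in pixels is half the picture's height over the tangent of half this angle, whatever the lens; pixels are square), "cx", "cy" (the principal point, pixels), "R" (3x3) and "t" (3): a world point X has camera coordinates R X + t. Camera axes: x right, y down, z forward; pixel columns grow to the right and rows downward; lengths in m; the calibration is good to about 2 mm. A picture is of the moment at which its call begins: read the wrist's pose just before it. get_calibration takes no time and is no camera call; for the wrist camera it gives the pose at the moment of the call.
- job_done(): hands the job in; it is judged then, once.
The state is a dict: "time": time; "joint_positions": joint angles; "qd": joint speeds; "effort": joint torques, N m; "position": TCP position; "orientation": TCP orientation; "force": force on the tool from outside, world axes, zero at the start; "torque": the same for the moment, N m; "gripper_width": finger opening in m; "grasp_force": force on a finger pad.
Only numpy, scipy, OpenCV 4.12 (cv2) and the standard library are available. Lean on these libraries where they do the work, as an engineer would, in place of code of your own. Each camera call takes 0.05 s, during which the arm holds its last target. There are 200 camera calls.

## Task

Get the jeweller's balance ready to weigh: with the fingertips, gently slide all three glass doors of its draught shield (left, right and top) fully shut by pushing their grips, then, with the doors shut, press the wide zero key in the middle of its front panel and let it come back up. Do not touch the weighing pan, and do not pick up or push aside any of the things lying round the balance.

Things in the scene. Friction and masses are not known exactly. Their poses are not given: they have to be found in the camera images.
- balance: White weighing balance, fixed, 300 deep, 200 wide. Origin: on the table under it; x points to its rear, y to its left (as seen from its sloping front panel), z up. The base is 60 high and carries a glass draught shield with three sliding doors. The front panel (x -160 to -50, rising from z 38 to z 60) has a display and, in front of it, a row of keys: one wide bar between small round keys
- shield_top (a point): Centre of the shield's top rim, at x 40, y 0, z 225 of the balance. The shield spans x -50 to 130, y -98 to 98; front and rear panes are fixed. The left, right and top panes are doors that slide along the balance's x: they open to the rear (+x), standing out behind, and shut to the front (-x). Each has one grey finger grip near its front edge
- pan: Steel weighing pan inside the shield, a disc 80 across whose top is 13 above its origin, which lies on the axis at the shield's floor; it is empty and is not to be touched
- left_door (a joint): The door on the balance's left (+y) side: m slid open, 0 = fully shut against its stop, up to 0.11. It slides with about 1.2 N of friction and stays where it is left
- left_push (a point): Where to push: on the rear (+x) face of the left door's grip, moving with it. The grip is an upright strip 12 thick (along x), 36 out from the pane, 120 tall. The point is 23 out from the pane (the shield's rim overhangs the pane by 4), 13 in from the grip's outer edge, 20 below its top, 35 below the rim. Door shut: at x -30, y +117, z 190 of the balance. Push to -x to shut
- right_door (a joint): The door on the balance's right (-y) side: m slid open, 0 = fully shut against its stop, up to 0.11. It slides with about 1.2 N of friction and stays where it is left
- right_push (a point): Where to push: on the rear (+x) face of the right door's grip, moving with it. The grip is an upright strip 12 thick (along x), 36 out from the pane, 120 tall. The point is 23 out from the pane (the shield's rim overhangs the pane by 4), 13 in from the grip's outer edge, 20 below its top, 35 below the rim. Door shut: at x -30, y -117, z 190 of the balance. Push to -x to shut
- top_door (a joint): The top door, a horizontal pane: m slid open, 0 = fully shut against its stop, up to 0.11. Friction about 1.2 N; it stays where it is left
- top_push (a point): Where to push: on the rear (+x) face of the top door's grip, moving with it. The grip is a grey ridge 60 wide (along y), 12 thick (along x), standing 22 above the pane. The point is 16 above the pane and 6 below the ridge's top. Door shut: at x -27, y 0, z 245 of the balance. Push to -x to shut
- zero_key (a joint): The wide zero key: m pressed in, 0 at rest, 0.004 fully down; sprung, it starts to move at 2 N, is fully down at 4 N and comes back up by itself. It counts as pressed beyond 0.0025
- zero_top (a point): Centre of the zero key's top: a grey bar 70 wide (along the balance's y) and 18 deep, standing 7 proud of the sloping panel and moving square to the panel (11 degrees from vertical). It lies 70 in front of the shield's front face; the round keys begin 18 from its ends and stand 2 proud
- weight: Bystander: brass test weight, a knobbed cylinder 36 across, 52 high; origin at the centre of its underside; leave it where it is
- jar: Bystander: amber glass jar with a white cap, 56 across, 75 high; origin at the centre of its underside; leave it where it is
- tweezers: Bystander: steel tweezers lying flat, about 150 long, 7 high; origin at the centre of its underside; leave it where it is
- loupe: Bystander: folded black and steel loupe lying flat, about 61 long, 28 wide, 14 high; origin at the centre of its underside (of the lens part); leave it where it is
- tray: Bystander: shallow black tray with two rings in it, 120 by 90, 20 high; origin at the centre of its underside; leave it where it is
- ring_box: Bystander: closed blue ring box, 52 by 52, 39 high; origin at the centre of its underside; leave it where it is
- pliers: Bystander: red-handled pliers lying flat, about 140 long, 11 high; origin at the centre of its underside near the joint; leave it where it is

How it is judged:
On the way, in this order (a step that is already met when the one before it is completed fails the run):
1. the left, right and top doors of the shield are all fully shut (within 4 mm) (value of joint each of left_door, right_door, top_door below 0.004 m), for 0.2 s.
2. the zero key is pressed (beyond 2.5 mm) while all three doors are shut (all of step 1 and value of joint zero_key above 0.0025 m), for 0.1 s.
At the end, for the whole second after the job is handed in: All three doors are shut to within 4 mm, the zero key is back up (less than 1 mm in), and every bystander is within 20 mm of where it was (all of step 1 and value of joint zero_key below 0.001 m and distance of each of weight, jar, tweezers, loupe, tray, ring_box, pliers from where it was at the start of the episode below 0.02 m); the robot touches nothing.
It fails at once if the weighing pan is touched (contact force between any of the fingers, the arm and pan above 0.3 N).
It fails at once if a door is slammed (it slides shut faster than 0.5 m/s) (velocity of joint any of left_door, right_door, top_door below -0.5 m/s).
It fails at once if a bystander is lifted, carried or pushed more than 20 mm away (distance of any of weight, jar, tweezers, loupe, tray, ring_box, pliers from where it was at the start of the episode above 0.02 m).
It also fails if it takes over 54 s, if anything falls off the work surface, if the arm or the gripper's body presses on something with over 40 N, if the wrist force passes 120 N, or if a joint passes its speed limit or range.

## Working session

There is one attempt and no reset: what is moved stays moved. The work goes in short steps, Python scripts to look and compute and a tool call to move; the robot and the scene stay as the last step left them, time stands still between calls to the robot, and variables do not carry over. Pictures are saved under pics/ and viewed, at most 10 in all, crops included, and the job is handed in when it is done.

Besides the shell and the picture viewer there is one more tool, called after "Request:" as a command line: name --pt "numbers of a row" for each row, then --argument value for the rest. apply_moves: Moves the arm, as the interface text tells. Its arguments: {"type":"object","properties":{"travel":{"type":"array"},"spin":{"type":"array"},"jaw":{"type":"array"},"newtons":{"type":"number"}},"required":["travel","spin","jaw"]}

```bash
mkdir -p pics; cat > h.py <<'E'
from bench import *
import numpy as np, cv2
def save(n,f):
    p,d=camera(n); cv2.imwrite(f'pics/{f}.png',cv2.cvtColor(p,cv2.COLOR_RGB2BGR)); np.save(f'pics/{f}.npy',d); return p,d
def pts(n,d,c=None):
    c=c or get_calibration(n); f=240/np.tan(np.radians(c['fovy'])/2)
    v,u=np.mgrid[0:480,0:640]; P=np.stack([(u-c['cx'])*d/f,(v-c['cy'])*d/f,d],-1)
    return (P-np.array(c['t']))@np.array(c['R'])
E
python3 - <<'E'
from h import *
for n in('top','side'):
    save(n,n); c=get_calibration(n); print(n,c['fovy'],np.round(-np.array(c['R']).T@np.array(c['t']),3), np.round(c['R'],2).tolist())
s=sense();print(s['position'],s['orientation'],s['time'])
E
```

```text
top 45.8053503856793 [0.334 0.012 1.349] [[-0.03, -1.0, -0.01], [-0.98, 0.03, -0.18], [0.18, 0.0, -0.98]]
side 44.11363064914451 [ 0.149 -0.796  0.861] [[0.89, -0.46, -0.01], [-0.29, -0.55, -0.78], [0.35, 0.7, -0.62]]
[ 0.24005007 -0.54960206  0.23023776] [-8.85021897e-04  9.78877607e-01  2.04445170e-01 -1.41630098e-04] 0.1
```

View pics/top.png

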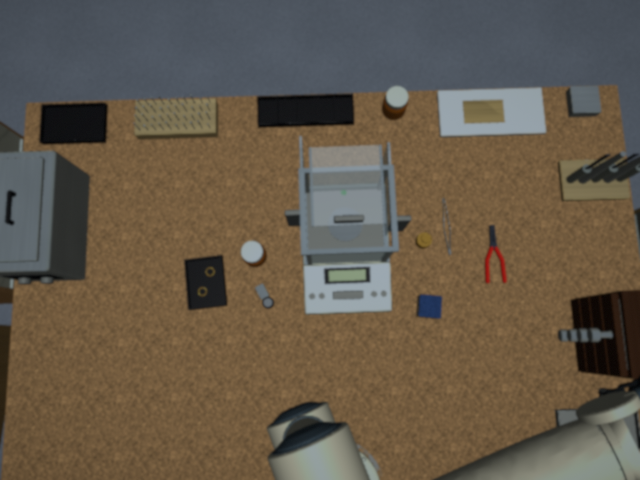

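View pics/side.png

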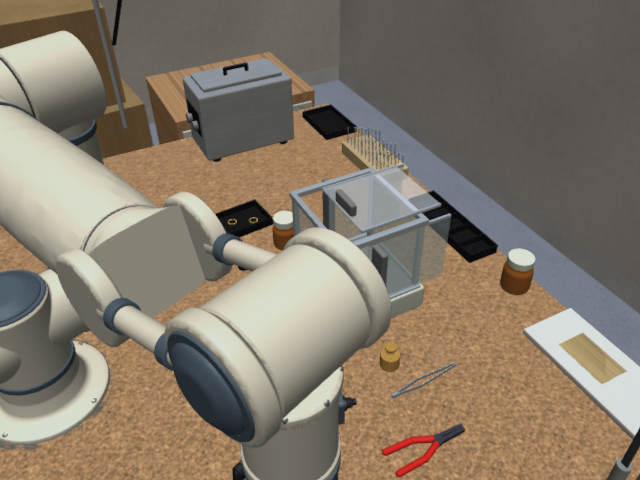

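The top view shows the balance with its panel towards the robot: front edge about row 312 (columns 305–391), left grip (292,217), right grip (403,221), top grip (348,218), zero key (348,295). The side view shows the doors standing open to the rear, with the arm in front of part of the scene.

```bash
python3 - <<'E'
from h import *
p=cv2.imread('pics/top.png'); d=np.load('pics/top.npy'); P=pts('top',d)
roi=np.zeros(d.shape,bool); roi[130:320,275:415]=1
m=roi&(abs(P[...,2]-.225)<.006)&(d>0)
x=P[m][:,:2]; r=cv2.minAreaRect(x.astype(np.float32)); print('z225',m.sum(),r, cv2.boxPoints(r).round(4).tolist())
m=roi&(P[...,2]>.03)&(P[...,2]<.075)&(P[...,0]<np.median(x[:,0])); m[:262]=0
x=P[m]; r=cv2.minAreaRect(x[:,:2].astype(np.float32)); print('panel',m.sum(),r,cv2.boxPoints(r).round(4).tolist())
for n,(u,v) in dict(L=(292,217),R=(403,221),T=(348,218),Z=(348,295)).items():
    print(n,P[v,u].round(4),p[v,u])
    for dv in range(-8,9,2): print('  ',P[v+dv,u].round(3),p[v+dv,u])
big=cv2.resize(p[130:320,270:420],None,fx=4,fy=3.1,interpolation=cv2.INTER_CUBIC)
cv2.imwrite('pics/crop.png',big)
E
```

```text
z225 6877 ((0.6131770014762878, -0.04630443453788757), (0.2242266982793808, 0.19626246392726898), 0.5712394118309021) [[0.5001000165939331, 0.050700001418590546], [0.5019999742507935, -0.14550000429153442], [0.7263000011444092, -0.14329999685287476], [0.7243000268936157, 0.05290000140666962]]
panel 4394 ((0.4476366639137268, -0.047823622822761536), (0.20013998448848724, 0.11722064018249512), 88.80130767822266) [[0.38690000772476196, -0.14659999310970306], [0.5041000247001648, -0.14910000562667847], [0.5083000063896179, 0.050999999046325684], [0.3910999894142151, 0.05350000038743019]]
L [0.5856 0.0692 0.1919] [32 33 30]
   [0.646 0.078 0.004] [ 75  93 107]
   [0.595 0.068 0.207] [ 99 102  99]
   [0.59  0.068 0.21 ] [100 102  98]
   [0.586 0.068 0.21 ] [61 62 59]
   [0.586 0.069 0.192] [32 33 30]
   [0.586 0.07  0.169] [32 32 30]
   [0.586 0.071 0.149] [31 31 29]
   [0.587 0.073 0.123] [31 31 30]
   [0.585 0.074 0.111] [39 49 56]
R [ 0.568  -0.1594  0.2038] [52 53 50]
   [ 0.629 -0.191  0.001] [ 69 100 125]
   [ 0.624 -0.191  0.   ] [ 81  96 108]
   [ 0.575 -0.159  0.211] [101 104 100]
[... 320 characters left out ...]
46  0.228] [150 142 131]
   [ 0.58  -0.046  0.229] [129 123 114]
   [ 0.571 -0.044  0.251] [102 102  96]
   [ 0.567 -0.044  0.252] [106 108 102]
   [ 0.564 -0.044  0.247] [77 78 75]
   [ 0.562 -0.045  0.238] [82 79 73]
   [ 0.56  -0.045  0.227] [129 122 112]
   [ 0.586 -0.053  0.075] [119 113 103]
Z [ 0.4306 -0.0479  0.0535] [108 110 105]
   [ 0.449 -0.049  0.049] [175 168 156]
   [ 0.445 -0.049  0.048] [166 160 148]
   [ 0.44  -0.049  0.047] [119 117 110]
   [ 0.435 -0.048  0.056] [109 111 105]
   [ 0.431 -0.048  0.054] [108 110 105]
   [ 0.426 -0.048  0.051] [111 112 106]
   [ 0.422 -0.048  0.049] [147 142 132]
   [ 0.418 -0.048  0.04 ] [173 167 154]
   [ 0.413 -0.048  0.041] [173 167 155]
```

View pics/crop.png

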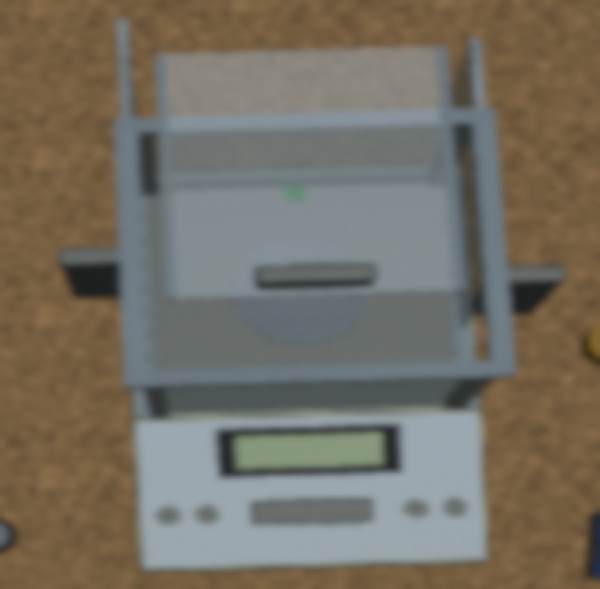

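The crop shows the rim, the three grips (left (90,260), right (537,275), top (315,272)) and the zero key (312,511). Now I'll fit the yaw and compute the targets.

```bash
python3 - <<'E'
from h import *
d=np.load('pics/top.npy'); p=cv2.imread('pics/top.png'); P=pts('top',d)
rim=(abs(P[...,2]-.225)<.006)
Y=[];
for side,(u0,u1) in dict(L=(285,330),R=(370,412)).items():
    A=[]
    for v in range(175,245):
        us=[u for u in range(u0,u1) if rim[v,u]]
        if us: A.append(P[v,us[0] if side=='L' else us[-1]])
    A=np.array(A); k=np.polyfit(A[:,0],A[:,1],1); r=A[:,1]-np.polyval(k,A[:,0]); k=np.polyfit(A[abs(r)<.003,0],A[abs(r)<.003,1],1)
    print(side,len(A),k,np.degrees(k[0]),np.polyval(k,.59)); 
# front edge of rim
A=np.array([P[max(v for v in range(225,265) if rim[v,u]),u] for u in range(312,385)])
k=np.polyfit(A[:,1],A[:,0],1); print('front',-np.degrees(k[0]),np.polyval(k,-.047))
# grips
for n,(a,b,c,e,z0,z1) in dict(L=(205,235,280,299,.198,.22),R=(205,235,399,412,.198,.22),T=(205,230,325,370,.242,.262)).items():
    m=np.zeros(d.shape,bool);m[a:b,c:e]=1;m&=(P[...,2]>z0)&(P[...,2]<z1);x=P[m]
    print(n,m.sum(),x.min(0).round(4),x.max(0).round(4))
g=cv2.cvtColor(p,cv2.COLOR_BGR2GRAY); m=np.zeros(d.shape,bool); m[285:303,328:368]=1; m&=g<135
x=P[m]; print('Z',m.sum(),x.mean(0),cv2.minAreaRect(x[:,:2].astype(np.float32)))
q=sense()['orientation'];w,a,b,c=q;print('yaw toolx',np.degrees(np.arctan2(2*(a*b+w*c),1-2*(b*b+c*c))))
E
```

```text
L 70 [0.01071664 0.0442731 ] 0.614018270150201 0.050595919287967354
R 70 [ 0.00652334 -0.14710758] 0.37376010506049395 -0.14325880765418345
front 0.5604389104043142 0.5023291548254093
L 92 [0.5855 0.0558 0.1981] [0.598  0.083  0.2128]
R 78 [ 0.5663 -0.1758  0.1982] [ 0.5778 -0.1505  0.2135]
T 193 [ 0.5616 -0.0766  0.2422] [ 0.5741 -0.0166  0.254 ]
Z 241 [ 0.43173589 -0.04703171  0.05652511] ((0.40291067957878113, -0.017620444297790527), (0.05558263882994652, 0.13852694630622864), 44.81692886352539)
yaw toolx 23.59404876089532
```

Request:
apply_moves --pt "0 0 -2" --pt "0 0 -4" --pt "0 0 -6" --pt "0 0 -8" --pt "0 0 -9" --pt "0 0 -9" --spin '[0,0.1,0.2,0.3,0.4,0.4]' --jaw '[0,0,0,0,0,0]'

```text
time: 0.85
position: [0.2402, -0.55, 0.3218]
orientation: [0.0, 1.0, 0.006, 0.0]
force: [0.4, -0.1, -0.9]
gripper_width: 0.0001
grasp_force: 0.0
```

Request:
apply_moves --pt "4 -4 0" --pt "8 -8 0" --pt "12 -12 0" --pt "16 -16 0" --pt "20 -20 0" --pt "24 -24 0" --pt "28 -28 0" --pt "32 -32 0" --pt "36 -36 0" --pt "38 -38 0" --spin '[0,0,0,0,0,0,0,0,0,0]' --jaw '[0,0,0,0,0,0,0,0,0,0]'

```text
time: 2.1
position: [0.6171, -0.1627, 0.3191]
orientation: [-0.001, 1.0, 0.009, -0.001]
force: [0.3, -0.2, -0.4]
gripper_width: -0.0003
grasp_force: 0.0
```

Request:
apply_moves --pt "0 0 0" --pt "0 0 0" --spin '[0,0]' --jaw '[0,0]'

```text
time: 2.35
position: [0.6152, -0.1659, 0.3205]
orientation: [0.0, 1.0, 0.006, -0.001]
force: [-0.3, -1.7, -0.4]
gripper_width: -0.0002
grasp_force: 0.0
```

Request:
apply_moves --pt "0 0 3" --pt "0 0 6" --pt "0 0 9" --pt "0 0 12" --pt "0 0 14" --pt "0 0 14" --pt "0 0 14" --spin '[0,0,0,0,0,0,0]' --jaw '[0,0,0,0,0,0,0]'

```text
time: 3.22
position: [0.6153, -0.1664, 0.1822]
orientation: [0.0, 1.0, 0.005, 0.0]
force: [0.1, -1.8, 3.5]
gripper_width: -0.0001
grasp_force: 1.5
```

Request:
apply_moves --pt "-1 0 0" --pt "-2 0 0" --pt "-3 0 0" --pt "-4 0 0" --pt "-5 0 0" --pt "-5.5 0 0" --pt "-5.5 0 0" --spin '[0,0,0,0,0,0,0]' --jaw '[0,0,0,0,0,0,0]'

```text
time: 4.1
position: [0.5601, -0.1663, 0.1822]
orientation: [0.0, 1.0, 0.006, 0.0]
force: [0.2, -3.0, 7.5]
gripper_width: -0.0002
grasp_force: 3.8
```

```bash
python3 - <<'E'
from h import *
p,d=save('side','s2'); q,e=save('wrist','w2'); t,_=save('top','t2')
o=np.hstack([p[130:380,230:530],q[::2,::2][:250,:320].copy() if 0 else cv2.resize(q,(333,250)), ])
cv2.imwrite('pics/c2.png',cv2.cvtColor(np.vstack([cv2.resize(o,(760,300)),cv2.resize(t[120:330,200:500],(760,300))]),cv2.COLOR_RGB2BGR)); s=sense(); print(s['force'],s['torque'],s['position'])
E
```

```text
[ 0.20783422 -2.75480915  6.48488496] [-0.20998365  0.08945966 -0.01659119] [ 0.56014566 -0.16636341  0.18217168]
```

View pics/c2.png

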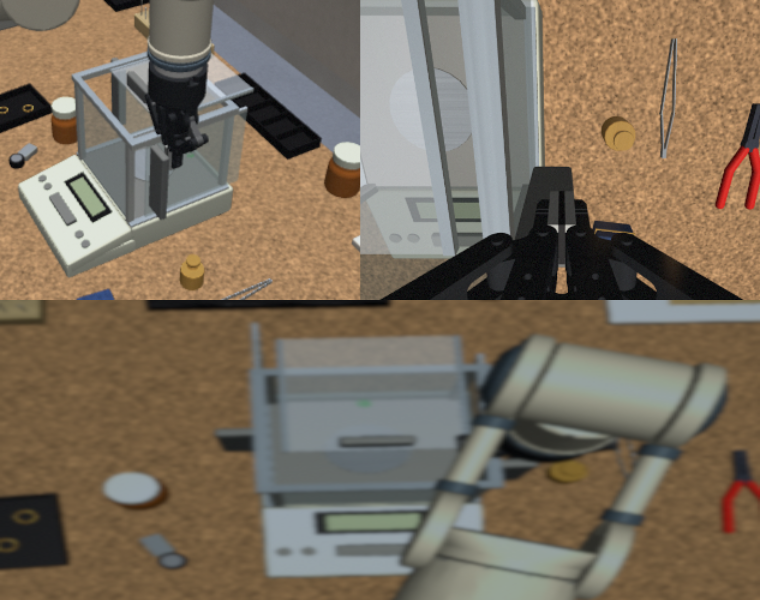

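The picture shows the shut fingers behind the right grip. Their spread knuckles rest on the rim (top-left panel, about (190,135)), which explains the upward force. I'll raise the tool a little and continue.

Request:
apply_moves --pt "0 0.2 -0.5" --pt "0 0.2 -1.0" --pt "0 0.2 -1.0" --pt "-0.5 0.2 -1.0" --pt "-1 0.2 -1.0" --pt "-1.5 0.2 -1.0" --pt "-2 0.2 -1.0" --pt "-2 0.2 -1.0" --spin '[0,0,0,0,0,0,0,0]' --jaw '[0,0,0,0,0,0,0,0]'

```text
time: 5.25
position: [0.5401, -0.1684, 0.1914]
orientation: [0.0, 1.0, 0.006, -0.0]
force: [0.5, 0.0, 0.3]
gripper_width: 0.0004
grasp_force: 0.0
```

Free of the rim now. I'll push on in small steps until the stop is felt.

Request:
apply_moves --pt "-0.4 0 0" --pt "-0.8 0 0" --pt "-0.8 0 0" --spin '[0,0,0]' --jaw '[0,0,0]'

```text
time: 5.62
position: [0.5371, -0.1684, 0.1916]
orientation: [0.001, 1.0, 0.007, 0.006]
force: [20.8, -0.8, -5.7]
gripper_width: 0.0001
grasp_force: 10.5
```

Request:
apply_moves --pt "-0.2 0 0" --pt "-0.3 0 0" --pt "-0.3 0 0" --spin '[0,0,0]' --jaw '[0,0,0]'

```text
time: 6.0
position: [0.537, -0.1684, 0.1917]
orientation: [0.001, 1.0, 0.007, 0.009]
force: [33.7, -2.4, -9.5]
gripper_width: 0.0002
grasp_force: 16.6
```

The right door is against its stop. Next is the top door.

Request:
apply_moves --pt "1 0 0" --pt "2 0 -1" --pt "2 0 -5" --pt "2 0 -9" --pt "2 0 -11" --pt "5 -4 -11" --pt "8 -8 -11" --pt "8 -12.2 -11" --pt "8 -12.2 -11" --pt "8 -12.2 -11" --spin '[0,0,0,0,0,0,0,0,0,0]' --jaw '[0,0,0,0,0,0,0,0,0,0]'

```text
time: 7.25
position: [0.608, -0.0459, 0.3014]
orientation: [0.0, 1.0, 0.006, -0.0]
force: [0.7, 0.0, -0.4]
gripper_width: -0.0005
grasp_force: 0.0
```

Request:
apply_moves --pt "0 0 3" --pt "0 0 5" --pt "0 0 5.9" --pt "0 0 5.9" --spin '[0,0,0,0]' --jaw '[0,0,0,0]'

```text
time: 7.75
position: [0.6079, -0.0464, 0.242]
orientation: [0.0, 1.0, 0.005, -0.0]
force: [0.3, -0.0, -0.1]
gripper_width: -0.0003
grasp_force: 0.0
```

Request:
apply_moves --pt "-1 0 0" --pt "-2 0 0" --pt "-3 0 0" --pt "-4 0 0" --pt "-5 0 0" --pt "-6 0 0" --pt "-6.5 0 0" --pt "-7 0 0" --pt "-7.2 0 0" --pt "-7.2 0 0" --spin '[0,0,0,0,0,0,0,0,0,0]' --jaw '[0,0,0,0,0,0,0,0,0,0]'

```text
time: 9.0
position: [0.5391, -0.0462, 0.2424]
orientation: [-0.0, 1.0, 0.006, 0.004]
force: [14.8, 1.7, -2.4]
gripper_width: -0.0
grasp_force: 7.1
```

Request:
apply_moves --pt "1 0 0" --pt "2 0 -1" --pt "2 0 -4" --pt "2 0 -6" --pt "6 -4 -6" --pt "10 -8 -6" --pt "10 -11.8 -6" --pt "10 -11.8 -6" --pt "10 -11.8 -6" --spin '[0,0,0,0,0,0,0,0,0]' --jaw '[0,0,0,0,0,0,0,0,0]'

```text
time: 10.12
position: [0.6347, 0.0725, 0.302]
orientation: [0.0, 1.0, 0.006, -0.0]
force: [0.2, 0.4, -0.3]
gripper_width: -0.0003
grasp_force: 0.0
```

Request:
apply_moves --pt "0 0 3" --pt "0 0 6" --pt "0 0 9" --pt "0 0 11" --pt "0 0 11" --pt "0 0 11" --spin '[0,0,0,0,0,0]' --jaw '[0,0,0,0,0,0]'

```text
time: 10.88
position: [0.6351, 0.072, 0.1938]
orientation: [0.0, 1.0, 0.005, 0.001]
force: [0.1, 0.1, 0.5]
gripper_width: 0.0
grasp_force: 0.0
```

Request:
apply_moves --pt "-1 0 0.2" --pt "-2 0 0.2" --pt "-3 0 0.2" --pt "-4 0 0.2" --pt "-5 0 0.2" --pt "-6 0 0.2" --pt "-7 0 0.2" --pt "-8 0 0.2" --pt "-8.5 0 0.2" --pt "-8.5 0 0.2" --spin '[0,0,0,0,0,0,0,0,0,0]' --jaw '[0,0,0,0,0,0,0,0,0,0]'

```text
time: 12.12
position: [0.5493, 0.0718, 0.1902]
orientation: [0.0, 1.0, 0.006, -0.0]
force: [-0.5, -0.2, -1.2]
gripper_width: -0.0
grasp_force: 0.0
```

Request:
apply_moves --pt "-0.5 0 0" --pt "-1 0 0" --pt "-1.5 0 0" --pt "-1.9 0 0" --pt "-1.9 0 0" --pt "-1.9 0 0" --spin '[0,0,0,0,0,0]' --jaw '[0,0,0,0,0,0]'

```text
time: 12.88
position: [0.5351, 0.0716, 0.1902]
orientation: [-0.0, 1.0, 0.006, 0.006]
force: [22.0, 0.2, -7.2]
gripper_width: 0.0002
grasp_force: 10.9
```

All three doors are at their stops. Next I'll go up and over to the zero key.

Request:
apply_moves --pt "1 0 0" --pt "2 0 -1" --pt "2 0 -5" --pt "2 0 -9" --pt "2 0 -11" --pt "-2 4 -11" --pt "-6 8 -11" --pt "-10 11.8 -11" --pt "-10 11.8 -11" --pt "-10 11.8 -11" --spin '[0,0,0,0,0,0,0,0,0,0]' --jaw '[0,0,0,0,0,0,0,0,0,0]'

```text
time: 14.12
position: [0.4322, -0.0475, 0.3004]
orientation: [-0.0, 1.0, 0.006, 0.0]
force: [0.4, -0.5, -0.2]
gripper_width: -0.0003
grasp_force: 0.0
```

```bash
python3 - <<'E'
from h import *
p,d=save('wrist','w3'); s,e=save('side','s3'); print(sense()['position'])
cv2.imwrite('pics/c3.png',cv2.cvtColor(np.hstack([cv2.resize(p,(400,300)),cv2.resize(s[130:380,230:530],(360,300))]),cv2.COLOR_RGB2BGR))
E
```

```text
[ 0.43261395 -0.04693903  0.30001994]
```

View pics/c3.png

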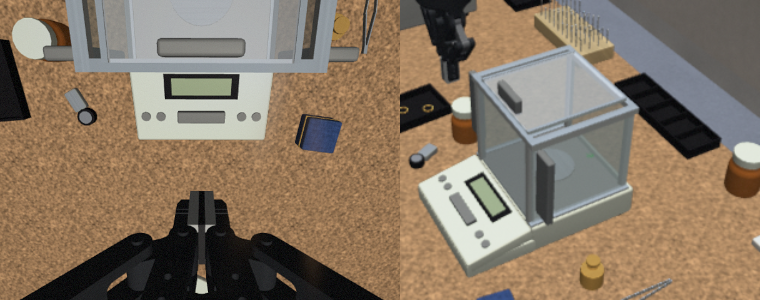

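All three grips are now at the front of the shield: left (60,53), right (343,53) and top (200,46) in the wrist view. Before going down I'll check that the wrist camera clears the shield.

```bash
python3 - <<'E'
from h import *
c=get_calibration('wrist'); print((-np.array(c['R']).T@np.array(c['t'])-sense()['position']).round(3))
P=pts('wrist',np.load('pics/w3.npy'),c); p=cv2.imread('pics/w3.png'); m=np.zeros((480,640),bool); m[175:200,280:365]=1
g=p.mean(2); m&=(g<125)&(g>60); x=P[m]; print(m.sum(),np.median(x,0).round(4),np.percentile(x,[3,97],axis=0).round(4))
E
```

```text
[0.081 0.    0.142]
1266 [ 0.4344 -0.0455  0.052 ] [[ 0.4265 -0.0793  0.0499]
 [ 0.4423 -0.0141  0.0541]]
```

```bash
python3 -c "
from h import *
print(sense()['joint_positions'])"
```

```text
[-1.86529361e-01 -3.21238873e-01  1.48888120e+00  3.29609741e-04
  1.97477171e+00  1.37153534e+00]
```

Request:
apply_moves --pt "0 0 0" --pt "0 0 0" --pt "0 0 0" --pt "0 0 0" --pt "0 0 0" --pt "0 0 0" --pt "0 0 0" --pt "0 0 0" --pt "0 0 0" --pt "0 0 0" --spin '[-0.16,-0.32,-0.48,-0.64,-0.8,-0.96,-1.12,-1.28,-1.44,-1.6]' --jaw '[0,0,0,0,0,0,0,0,0,0]'

```text
time: 15.48
position: [0.4328, -0.0467, 0.2997]
orientation: [-0.001, 0.69, 0.724, -0.0]
force: [-0.7, 0.5, -1.1]
gripper_width: -0.0
grasp_force: 0.0
```

Request:
apply_moves --pt "0 0 0" --pt "0 0 0" --pt "0 0 0" --pt "0 0 0" --pt "0 0 0" --pt "0 0 0" --pt "0 0 0" --pt "0 0 0" --pt "0 0 0" --pt "0 0 0" --spin '[-0.16,-0.32,-0.48,-0.64,-0.8,-0.96,-1.12,-1.28,-1.44,-1.54]' --jaw '[0,0,0,0,0,0,0,0,0,0]'

```text
time: 16.73
position: [0.4329, -0.0466, 0.2998]
orientation: [-0.001, -0.008, 1.0, 0.0]
force: [0.4, -1.0, 0.2]
gripper_width: -0.0001
grasp_force: 0.0
```

Request:
apply_moves --pt "0 0 4" --pt "0 0 8" --pt "0 0 12" --pt "0 0 16" --pt "0 0 19" --pt "0 0 21.5" --pt "0 0 22.5" --pt "0 0 22.5" --pt "0 0 22.5" --spin '[0,0,0,0,0,0,0,0,0]' --jaw '[0,0,0,0,0,0,0,0,0]'

```text
time: 17.85
position: [0.433, -0.0475, 0.0766]
orientation: [0.001, -0.005, 1.0, -0.0]
force: [-0.6, -0.4, 0.4]
gripper_width: 0.0002
grasp_force: 0.0
```

Request:
apply_moves --pt "0 0 1" --pt "0 0 1.6" --pt "0 0 2.1" --pt "0 0 2.4" --pt "0 0 2.4" --pt "0 0 2.4" --spin '[0,0,0,0,0,0]' --jaw '[0,0,0,0,0,0]'

```text
time: 18.6
position: [0.4325, -0.0476, 0.0518]
orientation: [0.0, -0.005, 1.0, -0.0]
force: [0.4, 0.8, 2.9]
gripper_width: 0.0
grasp_force: 1.5
```

Request:
apply_moves --pt "0 0 0.2" --pt "0 0 0.4" --pt "0 0 0.4" --pt "0 0 0.4" --spin '[0,0,0,0]' --jaw '[0,0,0,0]'

```text
time: 19.1
position: [0.433, -0.0476, 0.0496]
orientation: [0.001, -0.005, 1.0, -0.0]
force: [-5.2, 1.6, 12.9]
gripper_width: -0.0002
grasp_force: 7.4
```

The key is fully down (12.9 N). I'll release it and back away.

Request:
apply_moves --pt "0 0 0" --pt "0 0 -1" --pt "0 0 -3" --pt "0 0 -7" --pt "0 0 -11" --pt "0 0 -15" --pt "0 0 -19" --pt "0 0 -23" --pt "0 0 -25" --pt "0 0 -25" --spin '[0,0,0,0,0,0,0,0,0,0]' --jaw '[0,0,0,0,0,0,0,0,0,0]'

```text
time: 20.35
position: [0.4327, -0.0477, 0.2984]
orientation: [0.001, -0.005, 1.0, -0.0]
force: [0.1, -0.7, -0.8]
gripper_width: 0.0001
grasp_force: 0.0
```

```bash
python3 - <<'E'
from h import *
s,e=save('side','s4'); t,_=save('top','t4'); print(sense()['position'],sense()['force'])
cv2.imwrite('pics/c4.png',cv2.cvtColor(np.hstack([cv2.resize(t[120:330,150:530],(440,260)),cv2.resize(s[130:430,200:530],(350,260))]),cv2.COLOR_RGB2BGR))
E
```

```text
[ 0.43209659 -0.04756233  0.29589682] [-0.56112877  1.27308085 -0.7150283 ]
```

View pics/c4.png

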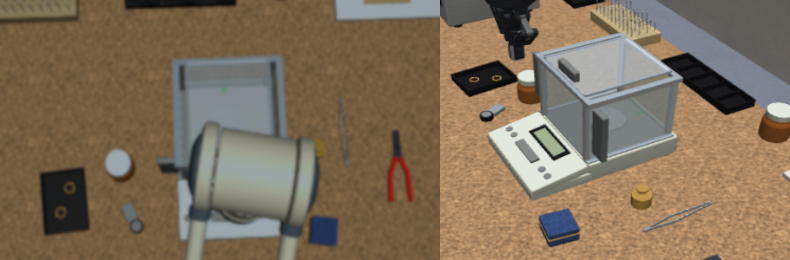

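The views show all the doors shut, with nothing standing out behind. The bystanders are in place and the arm is clear.

```bash
python3 -c "
from bench import *
print(job_done())"
```

```text
the job is handed in; nothing more can be done
None
```

I pushed all three doors shut to their stops, pressed the zero key fully down and let it go, with the bystanders still in place in the last pictures; the job is handed in at about 20 s, and no verdict came back.

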